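# Fit a lint-filter cartridge and lock its bayonet

## Task

Lift the dust cap off the lint-filter housing and set it down upright on the bare worktop, not in the tray and well clear of the housing. Then take the filter cartridge out of the tray, push it fully down into the housing with its two lugs through the two slots, and, holding it down against the spring, turn it a quarter turn clockwise (seen from above) to the stop, then let go so that it stays locked. Do not shift or knock over the bottles and the spray can.

Things in the scene. Friction and masses are not known exactly. Their poses are not given: they have to be found in the camera images.
- housing: Fixed lint-filter housing: white round cup, outer radius 43 mm, 60 mm high, open on top; origin under its centre, z up. Two slots in its lip lie on its +x and -x sides, each marked by a rib outside the cup (radius 45.5 mm). Ears reach 64 mm along x, hose stubs 80 mm along +y and -y (20 mm up). Cartridge goes in with its x axis along housing x (either way round) and locks along housing y.
- mouth (a point): Centre of the top face of the housing's grey lip, 60 mm over the worktop, axes as the housing's. Lip 10 mm thick, bore radius 23.5 mm, slots 15 mm wide out to radius 33 mm. Under the lip the lugs turn clockwise (from above) to stops at 92 degrees; turning the other way is blocked. From 76 degrees on, a let-go cartridge rises by the spring into 3.5 mm deep notches and is locked.
- plate (a joint): Sprung steel plate (radius 22.5 mm) in the housing, 32 mm under the lip top, pushed down by the cartridge's foot: 0 = up, grows downward to 0.016 m, 800 N/m. About 0.012 (10 N) with the cartridge's flange on the lip; more than 0.008 = lugs under the lip, free to turn; about 0.0045 when locked and let go.
- cap_centre (a point): Centre (half-way up) of the loose grey dust cap on the housing's mouth, 45 mm high, 60 g: plug radius 21.5 mm (lowest 10 mm, inside the mouth), disc radius 36 mm and 5 mm thick, then a grip bar 48 mm long (its x axis), 16 mm wide (y), 30 mm high. z up. The centre is 22.5 mm over its underside.
- cartridge_centre (a point): Centre (42.5 mm over its foot) of the filter cartridge, 85 mm high, 0.15 kg, upright in the tray: white barrel radius 22 mm, tapered foot; two lugs along its +x and -x (to radius 30 mm, 10 mm wide, 22 to 30 mm up); grey flange radius 36 mm, 44 to 50 mm up; knob on top, 50 to 85 mm up, 40 mm long (x, in line with the lugs), 24 mm wide (y). z up. Pushed home: flange on the lip, centre 1.5 mm below mouth.
- tray: Fixed grey open tray, 160 mm (x) by 310 mm (y), 18 mm high, floor 4 mm thick; origin under its centre. The cartridge stands near its middle; the spray can stands in it towards its -y end, the pump bottle towards its +y end.
- aerosol_centre (a point): Spray can, bystander, 52 mm across, 161 mm high; the point is on its axis half-way up.
- pump_bottle_centre (a point): Pump bottle, bystander, 69 x 78 mm, 180 mm high; the point is half-way up.
- pink_bottle_centre (a point): Pink bottle, bystander, 61 x 88 mm, 297 mm high, on the worktop between tray and housing, set back; the point is half-way up.
- dropper_centre (a point): Small dropper bottle, bystander, 34 mm across, 102 mm high, behind the housing; the point is half-way up.
There are look-alikes about, which are no part of the job. Leave any yellow look-alike of the part that bears cartridge_centre alone. Leave any purple look-alike of the part that bears cap_centre alone.

How it is judged:
On the way, in this order (a step that is already met when the one before it is completed fails the run):
1. the dust cap stands upright on the worktop, clear of the housing, let go (horizontal distance between cap_centre and housing above 0.1 m and height (world z) of cap_centre between 0.015 and 0.0255 m and angle between cap_centre's own z axis and vertical below 0.15 rad and contact force between cap and the fingers below 0.05 N), for 0.2 s.
2. the cartridge is pushed down into the housing until its lugs are under the lip (z of cartridge_centre in the frame of housing below 0.063 m and horizontal distance between cartridge_centre and housing below 0.008 m), for 0.1 s.
At the end, for the whole second after the job is handed in: Cartridge on the housing's axis (8 mm), upright (0.12 rad), turned within 0.3 rad of a quarter turn from the slots, its centre 56 to 68.5 mm over the housing's origin, plate held down over 2 mm; cap upright (0.15 rad) on the worktop, centre 15 to 25.5 mm high, over 0.10 m from the housing's axis (horizontal distance between cartridge_centre and housing below 0.008 m and z of cartridge_centre in the frame of housing between 0.056 and 0.0685 m and angle between the x axis of cartridge_centre and the y axis of housing, either way round below 0.3 rad and angle between cartridge_centre's own z axis and vertical below 0.12 rad and value of joint plate above 0.002 m and horizontal distance between cap_centre and housing above 0.1 m and height (world z) of cap_centre between 0.015 and 0.0255 m and angle between cap_centre's own z axis and vertical below 0.15 rad); the robot touches nothing.
It fails at once if the spray can is shifted more than 30 mm or tipped over (distance of aerosol_centre from where it was at the start of the episode above 0.03 m or angle between aerosol_centre's own z axis and vertical above 0.35 rad).
It fails at once if the pump bottle is shifted more than 30 mm or tipped over (distance of pump_bottle_centre from where it was at the start of the episode above 0.03 m or angle between pump_bottle_centre's own z axis and vertical above 0.35 rad).
It fails at once if the pink bottle is shifted more than 30 mm or tipped over (distance of pink_bottle_centre from where it was at the start of the episode above 0.03 m or angle between pink_bottle_centre's own z axis and vertical above 0.35 rad).
It fails at once if the dropper bottle is shifted more than 30 mm or tipped over (distance of dropper_centre from where it was at the start of the episode above 0.03 m or angle between dropper_centre's own z axis and vertical above 0.35 rad).
It also fails if it takes over 67 s, if anything falls off the work surface, if the arm or the gripper's body presses on something with over 40 N, if the wrist force passes 120 N, or if a joint passes its speed limit or range.

## Robot

A 6-joint arm with a two-finger parallel gripper is mounted at the origin on a cart in front of the work surface, level with it; the furniture and walls round the work are solid. World frame = base frame: x ahead of the robot, y to its left, z up, the work surface at z = 0. Lengths are in m, angles in rad, forces in N, time in s.
With the tool pointing down it reaches from about 0.425 to 0.95 m from the base axis. Payload 3.5 kg.
Tool frame: the origin (TCP) lies on the centre line of the jaws, within the pads' length; the fingertips stand 25 mm ahead of it and the grasp point (between the pads) lies 6 mm ahead of it; y points along the fingers, z is the direction in which the jaws open and shut, and the axes are right-handed (so a half turn about y gives the same grasp; the last joint's range is limited). The gripper opens to 85 mm and grips with 20 to 120 N. Pads are 22 mm wide; open, the fingers measure 114 mm over their backs; the gripper's body (76 mm by 85 mm) begins 54 mm behind the grasp point. The pads swing forward as they close: fully open they stand 13 mm farther back than shut.
Start: joints at [-1.357, 0.286, 1.577, -0, 1.279, -0.15], TCP at [0.24, -0.631, 0.256] pointing down, gripper open.
Joint ranges: [-2.77, 2.77], [-0.9, 2.22], [0.21, 2.48], [-1.53, 4.67], [0.24, 2.81], [-2.84, 2.84]. Speed limits (rad/s): [2.79, 2.79, 3.14, 3.14, 3.14, 3.14].

## Interface

Orientations are given as a unit quaternion [x, y, z, w].
In Python, from plant import ctrl gives the robot as it stands.
- The arm moves only by the tool arm_command, never from a script. Its argument "steps" is a list of rows, each an object with "hand": the opening, from 0 (shut) to 1 (fully open); "travel": the shift along the tool's x, y, z in units of 0.3 m (1.0 is 0.3 m), a list of three; "rotation": the turn, a rotation vector about the tool's x, y, z in units of 30 degrees (1.0 is 30 degrees), a list of three. A call has 1 to 20 rows; each row shifts and turns the pose as measured when the row begins, along the tool's axes as they then stand; what a row does not reach is not made up. A row lasts 1/8 s, in which the tool goes at most 62.5 mm and 10.7 degrees, less where a joint would pass 70% of its speed; a pose out of reach is approached as far as the arm can. A call with a number of a shift or a turn outside -1 to 1 is refused whole. A call with a gripper value outside its range is refused whole. The fingers move at their own pace and stop on an object; "grip_force" is the grip in N (left out, the last holds). Time passes only in rows, so rows that do not move let the fingers close. It gives the time, the measured TCP pose, the force and the opening at its end, in the units of the state.
- ctrl.get_state(): the state, without advancing time (a new reading comes with each control period).
- ctrl.read_camera(name): name is "side" or "top"; returns (picture, depth): 420x560x3 uint8, blue, green, red; 420x560 float32, m along the optical axis (not along the pixel's ray), 0 where there is no reading.
- ctrl.camera_params(name): a dict with "fx", "fy", "cx", "cy" (pixels), "extrinsics" (4x4, takes a point from camera to world coordinates). Camera axes: x right, y down, z forward; pixel columns grow to the right and rows downward; lengths in m; the calibration is good to about 2 mm. A picture is of the moment at which its call begins. camera_params takes no time and is no camera call.
- ctrl.sign_off(): hands the job in, once; it reports no verdict.
Trained networks look in the newest picture that a camera, given by its name, has taken for a name from the list of things; names that differ only in an ending like _2 or _b are one class to them, and where a whole thing is asked for, a point or a joint stands for the part that bears it (a point fixed in the world has none). Each returns a list of dicts, best first, with "score" (0 to 1); they miss things now and then, are a little off and sometimes report something else, mostly with a low value. They report only what shows in the picture. A call takes as long as a camera call. They do not tell look-alikes from the thing itself.
- ctrl.masks_of(camera, thing): "region" (420x560 bool, what is visible of it) and "at" ([column, row] in pixels, amid what is visible of it).
The state is a dict: "time": time; "qpos": joint angles; "dq": joint speeds; "joint_efforts": joint torques, N m; "eef_pos": TCP position; "tcp_rot": TCP orientation; "contact_force": force on the tool from outside, world axes, zero at the start; "wrist_torque": the same for the moment, N m; "opening": opening from 0.0 (shut) to 1.0 (fully open).
Only numpy, scipy, OpenCV 4.12 (cv2) and the standard library are available. Lean on these libraries where they do the work, as an engineer would, in place of code of your own. Each camera call takes 0.05 s, during which the arm holds its last target.

## Working session

There is one attempt and no reset: what is moved stays moved. The work goes in short steps, Python scripts to look and compute and a tool call to move; the robot and the scene stay as the last step left them, time stands still between calls to the robot, and variables do not carry over. Pictures are saved under pics/ and viewed, and the job is handed in when it is done.

Besides the shell and the picture viewer there is one more tool, called after "Call:" as a command line: name --argument value ..., lists and objects as JSON in quotes. arm_command: Moves the arm, as the interface text tells. Shifts and turns lie within -1 to 1; 1 stands for 0.3 m of shift or 30 degrees of turn. Its arguments: {"type":"object","properties":{"steps":{"type":"array","items":{"type":"object","properties":{"hand":{"type":"number"},"travel":{"type":"array","items":{"type":"number","minimum":-1,"maximum":1}},"rotation":{"type":"array","items":{"type":"number","minimum":-1,"maximum":1}}}}},"grip_force":{"type":"number"}},"required":["steps"]}

```bash
mkdir -p pics; ls
python3 - <<'E'
from plant import ctrl
import cv2
for n in("side","top"):
    p,d=ctrl.read_camera(n); cv2.imwrite(f"pics/{n}0.png",p)
    c=ctrl.camera_params(n); print(n,c)
print(ctrl.get_state())
E
```

```text
pics
side {'fx': 514.3530136660718, 'fy': 514.3530136660718, 'cx': 274.9813389973089, 'cy': 213.13734657687465, 'extrinsics': array([[ 0.99074462, -0.06230545,  0.12059493,  0.40204539],
       [-0.13460796, -0.56542727,  0.81373995, -1.19620657],
       [ 0.01748723, -0.82244151, -0.56858083,  0.9670093 ],
       [ 0.        ,  0.        ,  0.        ,  1.        ]])}
top {'fx': 399.32622228161017, 'fy': 399.32622228161017, 'cx': 282.91843328493917, 'cy': 214.98753038513416, 'extrinsics': array([[ 0.00232893, -0.99572107,  0.09238034,  0.42663023],
       [-0.99994019, -0.00330602, -0.01042516,  0.02604192],
       [ 0.01068596, -0.09235053, -0.99566922,  1.47888032],
       [ 0.        ,  0.        ,  0.        ,  1.        ]])}
{'time': 0.1, 'qpos': array([-1.35697495e+00,  2.87104356e-01,  1.57802920e+00,  9.05066102e-06,
        1.27861149e+00, -1.49998204e-01]), 'dq': array([-1.45075091e-03, -8.16424205e-04, -5.32762042e-03, -2.06833864e-04,
       -1.12312331e-03,  7.84188250e-05]), 'joint_efforts': array([ 5.69152835e-04, -4.07296050e+01, -2.93699706e+01, -1.50189735e-04,
        3.41773281e-03,  4.99080031e-06]), 'eef_pos': array([ 0.24011062, -0.63027014,  0.25506802]), 'tcp_rot': array([-0.12794164,  0.69619997, -0.69467858,  0.1278992 ]), 'contact_force': array([-0.43648544, -0.69810172,  0.44586188]), 'wrist_torque': array([0.02889887, 0.02690605, 0.0075013 ]), 'opening': 1.0022247555343509}
```

View pics/side0.png

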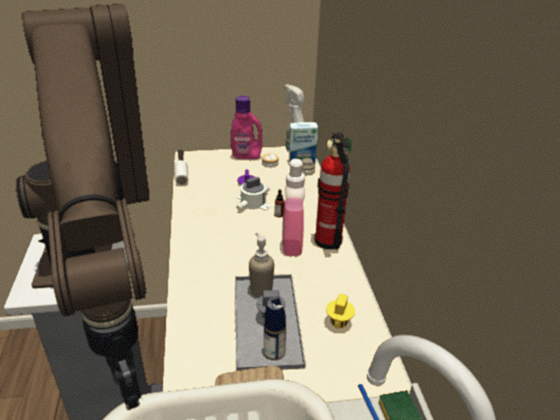

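View pics/top0.png

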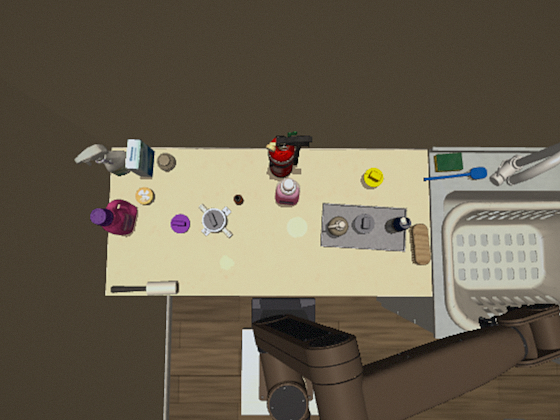

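The top view shows the housing with the grey cap at about (215,220), and the cartridge at (363,224) between the pump bottle (338,228) and the can (402,224). The pink bottle is at (288,192), the dropper at (238,199), the purple look-alike at (180,223) and the yellow one at (373,177).

```bash
cat > h.py <<'E'
from plant import ctrl
import cv2, numpy as np
from scipy.spatial.transform import Rotation as R
def cloud(n,d):
    c=ctrl.camera_params(n); v,u=np.mgrid[0:420,0:560]
    P=np.stack([(u-c['cx'])/c['fx']*d,(v-c['cy'])/c['fy']*d,d],-1)
    E=c['extrinsics']; W=P@E[:3,:3].T+E[:3,3]; W[d<=0]=np.nan; return W
def proj(n,p):
    c=ctrl.camera_params(n);E=c['extrinsics'];q=E[:3,:3].T@(np.asarray(p)-E[:3,3])
    return q[0]/q[2]*c['fx']+c['cx'],q[1]/q[2]*c['fy']+c['cy']
E
python3 - <<'E'
from h import *
import pickle
D={}
for n in("top","side"):
    p,d=ctrl.read_camera(n);W=cloud(n,d); D[n]=(p,d,W)
    for t in ["housing","cap_centre","cartridge_centre","tray","aerosol_centre","pump_bottle_centre","pink_bottle_centre","dropper_centre"]:
        L=ctrl.masks_of(n,t)
        for m in L[:3]:
            r=m['region']; w=W[r]; 
            print(n,t,round(m['score'],2),np.round(m['at']),r.sum(),"min",np.nanpercentile(w,3,axis=0).round(3),"max",np.nanpercentile(w,97,axis=0).round(3),"med",np.nanmedian(w,axis=0).round(3))
            D[n,t,round(m['score'],3)]=r
pickle.dump(D,open("d0.pkl","wb"))
p=D['top'][0]
cv2.imwrite("pics/t1.png",cv2.resize(p[150:290,150:290],None,fx=4,fy=4,interpolation=cv2.INTER_CUBIC))
cv2.imwrite("pics/t2.png",cv2.resize(p[150:290,290:430],None,fx=4,fy=4,interpolation=cv2.INTER_CUBIC))
E
```

```text
top housing 0.89 [221. 226.] 296 min [0.491 0.207 0.003] max [0.593 0.31  0.065] med [0.519 0.231 0.031]
top housing 0.59 [238. 198.] 84 min [0.603 0.16  0.012] max [0.631 0.19  0.101] med [0.613 0.172 0.062]
top cap_centre 0.63 [214. 216.] 307 min [0.514 0.231 0.061] max [0.572 0.291 0.099] med [0.543 0.258 0.067]
top cap_centre 0.59 [180. 222.] 299 min [0.502 0.359 0.009] max [0.561 0.421 0.048] med [0.53  0.389 0.017]
top cartridge_centre 0.88 [372. 178.] 304 min [ 0.67  -0.348  0.045] max [ 0.732 -0.286  0.089] med [ 0.696 -0.313  0.053]
top cartridge_centre 0.76 [364. 224.] 322 min [ 0.502 -0.309  0.047] max [ 0.563 -0.247  0.093] med [ 0.531 -0.275  0.057]
top cartridge_centre 0.41 [400. 226.] 313 min [ 0.502 -0.409  0.009] max [ 0.545 -0.365  0.168] med [ 0.523 -0.377  0.138]
top tray 0.81 [366. 231.] 2722 min [ 0.442 -0.431 -0.001] max [ 0.6   -0.138  0.021] med [ 0.505 -0.289  0.006]
top tray 0.57 [221. 225.] 405 min [ 0.491  0.207 -0.   ] max [0.594 0.312 0.066] med [0.537 0.238 0.031]
top tray 0.28 [334. 224.] 351 min [ 0.489 -0.209  0.004] max [ 0.548 -0.145  0.186] med [
[... 1087 characters left out ...]
 [266. 299.] 332 min [ 0.498 -0.306  0.004] max [ 0.564 -0.211  0.092] med [ 0.516 -0.284  0.057]
side tray 0.66 [258. 330.] 4112 min [ 0.44  -0.442  0.   ] max [ 0.598 -0.137  0.019] med [ 0.495 -0.316  0.004]
side aerosol_centre 0.59 [274. 331.] 1298 min [ 0.501 -0.418  0.006] max [ 0.547 -0.376  0.165] med [ 0.521 -0.41   0.096]
side pump_bottle_centre 0.89 [261. 268.] 1160 min [ 0.488 -0.215  0.005] max [ 0.549 -0.147  0.181] med [ 0.515 -0.2    0.098]
side pink_bottle_centre 0.82 [292. 210.] 1775 min [ 0.601 -0.047  0.016] max [ 0.652 -0.002  0.294] med [ 0.625 -0.034  0.152]
side dropper_centre 0.54 [277. 202.] 206 min [0.602 0.154 0.002] max [0.63  0.278 0.095] med [0.615 0.164 0.052]
```

Run:
```python
import cv2,numpy as np
a=cv2.imread("pics/t1.png");b=cv2.imread("pics/t2.png")
s=cv2.imread("pics/side0.png")
cv2.imwrite("pics/s1.png",cv2.resize(s[160:370,210:360],None,fx=2.8,fy=2.8,interpolation=cv2.INTER_CUBIC))
```

```text
(no output)
```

View pics/t1.png

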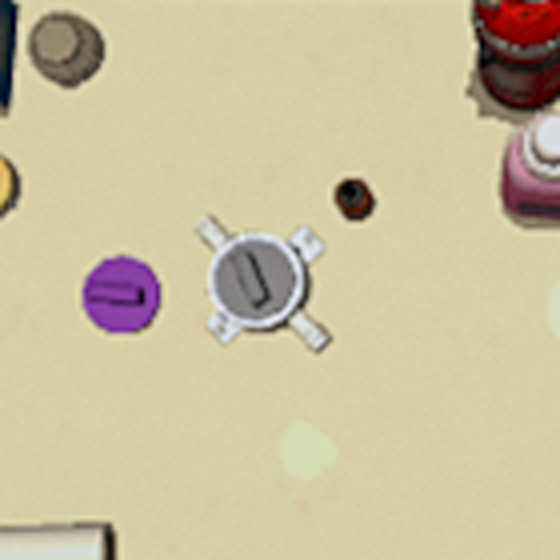

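View pics/t2.png

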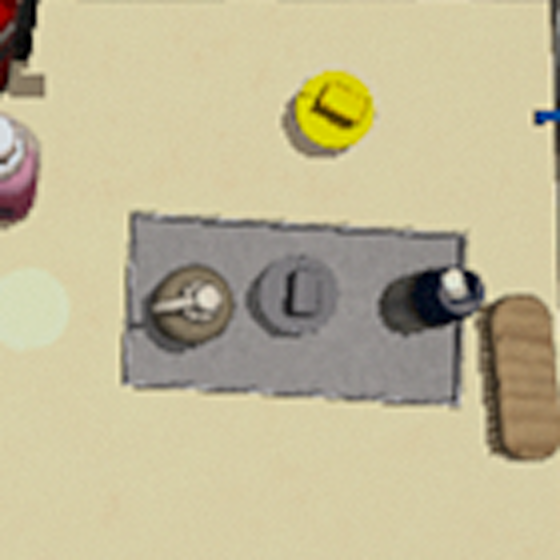

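View pics/s1.png

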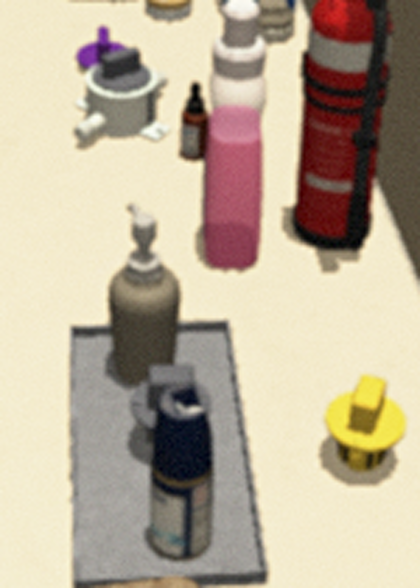

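Run:
```python
from h import *
import pickle
D=pickle.load(open("d0.pkl","rb"))
def bar(n,c,zmin,zmax,r=0.04):
    W=D[n][2]; m=(np.hypot(W[...,0]-c[0],W[...,1]-c[1])<r)&(W[...,2]>zmin)&(W[...,2]<zmax)
    q=W[m]; (ctr,sz,a)=cv2.minAreaRect((q[:,:2]*1000).astype(np.float32))
    u,s,v=np.linalg.svd(q[:,:2]-q[:,:2].mean(0)); ang=np.degrees(np.arctan2(v[0,1],v[0,0]))
    print(n,len(q),"mean",q.mean(0).round(4),"pca ang",ang.round(1),"rect",np.round(ctr,1),np.round(sz,1),round(a,1),'zmed',np.median(q[:,2]).round(4)); return q
for n in("top","side"):
    print("cap bar");bar(n,(.542,.258),.086,.12)
    print("cap disc");bar(n,(.542,.258),.058,.072,.05)
    print("knob");bar(n,(.532,-.277),.08,.11)
    print("flange");bar(n,(.532,-.277),.045,.068,.05)
# housing arms, polar profile
for n in("top","side"):
    W=D[n][2]; q=W.reshape(-1,3); c=np.array([.542,.258]); d=q[:,:2]-c; r=np.hypot(*d.T); a=np.degrees(np.arctan2(d[:,1],d[:,0]))
    m=(r>.048)&(r<.09)&(q[:,2]>.0035)&(q[:,2]<.05)
    H={}
    for aa,rr,z in zip(a[m],r[m],q[m,2]): H.setdefault(int(aa//10)*10,[]).append((aa,rr,z))
    for k in sorted(H): x=np.array(H[k]); print(n,k,len(x),x[:,0].mean().round(1),"rmax",x[:,1].max().round(4),"z",np.percentile(x[:,2],[5,50,95]).round(3))
print(R.from_quat(ctrl.get_state()['tcp_rot']).as_matrix().round(3))
```

```text
cap bar
top 62 mean [0.5431 0.2595 0.0953] pca ang -156.8 rect [542.4 259.8] [46.2 16. ] 24.0 zmed 0.0953
cap disc
top 349 mean [0.5416 0.2589 0.0645] pca ang 149.6 rect [543.1 259.7] [83.8 83.1] 23.5 zmed 0.0645
knob
top 78 mean [ 0.5318 -0.278   0.0893] pca ang 168.4 rect [ 532.1 -278.1] [25.2 35.9] 88.8 zmed 0.0895
flange
top 221 mean [ 0.5314 -0.2758  0.0553] pca ang 63.9 rect [ 532.8 -277.8] [68.7 70. ] 1.3 zmed 0.0551
cap bar
side 61 mean [0.54   0.2548 0.0921] pca ang -154.6 rect [540.9 257.6] [52.1 19.6] 33.2 zmed 0.0921
cap disc
side 207 mean [0.5386 0.2442 0.0636] pca ang -7.0 rect [539.4 247.7] [75.8 83.6] 86.5 zmed 0.0636
knob
side 124 mean [ 0.5292 -0.2829  0.0877] pca ang -2.9 rect [ 529.5 -281.7] [26.6 39.4] 82.1 zmed 0.0879
flange
side 152 mean [ 0.5196 -0.2823  0.0544] pca ang 7.6 rect [ 529.3 -276.1] [71.3 55. ] 14.9 zmed 0.0539
top -180 8 -174.9 rmax 0.0829 z [0.004 0.005 0.007]
top -170 6 -165.2 rmax 0.0888 z [0.005 0.005 0.006]
top -160 5 -152.9 rmax 0.0812 z [0.004 0.004 0.007]
top -150 15 -143.4 rmax 0.089 z [0.004 0.025 0.03 ]
top -140 30 -134.8 rmax 0.0881 z 
[... 2168 characters left out ...]
9 z [0.005 0.007 0.01 ]
side -50 5 -44.1 rmax 0.0642 z [0.005 0.007 0.009]
side -40 4 -35.0 rmax 0.0656 z [0.004 0.005 0.007]
side -10 1 -8.4 rmax 0.0502 z [0.004 0.004 0.004]
side 10 1 13.9 rmax 0.0685 z [0.004 0.004 0.004]
side 20 1 26.7 rmax 0.0729 z [0.006 0.006 0.006]
side 30 6 36.9 rmax 0.0827 z [0.009 0.022 0.026]
side 40 16 42.9 rmax 0.0835 z [0.012 0.025 0.032]
side 130 5 136.1 rmax 0.0871 z [0.004 0.004 0.007]
side 140 8 147.2 rmax 0.0871 z [0.005 0.005 0.009]
side 150 2 156.7 rmax 0.0541 z [0.005 0.007 0.009]
side 160 1 161.3 rmax 0.0779 z [0.004 0.004 0.004]
side 170 1 176.5 rmax 0.0516 z [0.004 0.004 0.004]
[[-0.935  0.     0.356]
 [-0.356 -0.    -0.935]
 [-0.    -1.     0.   ]]
```

```bash
cat >> h.py <<'E'
def plan(wps,n_each=None,hand=1.0,maxs=0.05,maxr=9.0,start=None):
    """wps: list of (x,y,z,jawdeg) ; tool down. prints rows"""
    s=ctrl.get_state(); M=R.from_quat(s['tcp_rot']); p=s['eef_pos'].copy()
    if start is not None: p=np.array(start[:3]); M=Rj(start[3])
    print("at",p.round(4),"jaw",jaw(M).round(2),"t",s['time'],'q',np.degrees(s['qpos']).round(0))
    out=[]
    for w in wps:
        T=Rj(w[3]); tgt=np.array(w[:3])
        # signed jaw turn as given (w[3] may be beyond 180): go via yaw
        dj=w[3]-jaw(M,w[3]); n=max(1,int(np.ceil(max(np.linalg.norm(tgt-p)/maxs,abs(dj)/maxr))))
        for k in range(n):
            f=1/(n-k); j=jaw(M,w[3]); Mn=Rj(j+(w[3]-j)*f); pn=p+(tgt-p)*f
            t=M.inv().apply(pn-p)/0.3; r=np.degrees((M.inv()*Mn).as_rotvec())/30
            out.append((t,r)); p,M=pn,Mn
    import json
    print(len(out)); print(json.dumps([{"hand":hand,"travel":[float(x) for x in np.round(t,3)],"rotation":[float(x) for x in np.round(r,3)]} for t,r in out]))
def Rj(deg):
    a=np.radians(deg); z=np.array([np.cos(a),np.sin(a),0]); y=np.array([0,0,-1.]); x=np.cross(y,z)
    return R.from_matrix(np.stack([x,y,z],1))
LO=[-170,190]
def jaw(M,ref=None):
    z=M.as_matrix()[:,2]; j=np.degrees(np.arctan2(z[1],z[0]))
    # unwrap into the window set by the q6/q1 relation: jaw=q1-q6
    q=np.degrees(ctrl.get_state()['qpos']); 
    if not hasattr(jaw,'last'): jaw.last=q[0]-q[5]
    j+=360*np.round((jaw.last-j)/360); jaw.last=j; return j
E
python3 - <<'E'
from h import *
plan([(.40,-.33,.27,-10),(.47,-.1,.27,40),(.50,.08,.26,70),(.5415,.2585,.20,114)],hand=0.6,maxs=0.055,maxr=10)
import pickle
D=pickle.load(open("d0.pkl","rb"))
# refine stub axis
for n in("top","side"):
    q=D[n][2].reshape(-1,3); c=np.array([.542,.2585]); d=q[:,:2]-c; r=np.hypot(*d.T)
    m=(r>.05)&(r<.085)&(q[:,2]>.015)&(q[:,2]<.045)
    e=d[m]; A=e.T@e; w,v=np.linalg.eigh(A); print(n,m.sum(),"stub ang about c",np.degrees(np.arctan2(v[1,1],v[0,1])).round(2), (e@v[:,0]).mean().round(4))
E
```

```text
at [ 0.2402 -0.6308  0.2563] jaw -69.16 t 1.0 q [-78.  16.  90.   0.  73.  -9.]
21
[{"hand": 0.6, "travel": [-0.122, -0.007, -0.107], "rotation": [-0.0, -0.282, -0.0]}, {"hand": 0.6, "travel": [-0.136, -0.007, -0.088], "rotation": [0.0, -0.282, 0.0]}, {"hand": 0.6, "travel": [-0.148, -0.007, -0.067], "rotation": [0.0, -0.282, 0.0]}, {"hand": 0.6, "travel": [-0.156, -0.007, -0.044], "rotation": [0.0, -0.282, 0.0]}, {"hand": 0.6, "travel": [-0.161, -0.007, -0.021], "rotation": [0.0, -0.282, 0.0]}, {"hand": 0.6, "travel": [-0.162, -0.007, 0.003], "rotation": [0.0, -0.282, 0.0]}, {"hand": 0.6, "travel": [-0.16, -0.007, 0.027], "rotation": [0.0, -0.282, 0.0]}, {"hand": 0.6, "travel": [-0.159, 0.0, 0.019], "rotation": [0.0, -0.333, 0.0]}, {"hand": 0.6, "travel": [-0.153, 0.0, 0.047], "rotation": [-0.0, -0.333, -0.0]}, {"hand": 0.6, "travel": [-0.143, 0.0, 0.073], "rotation": [-0.0, -0.333, -0.0]}, {"hand": 0.6, "travel": [-0.128, -0.0, 0.096], "rotation": [0.0, -0.333, 0.0]}, {"hand": 0.6, "travel": [-0.109, 0.0, 0.117], "rotation": [0.0, -0.333, 0.0]}, {"hand": 0.6, "travel": [-0.099, 0.008, 0.116], "rotation": [0.0, -0.25, 0.0]}, {"hand": 0.6, "travel": [-0.083, 0.008, 0.127], "rotation": [0.0, -0.25, 0.0]}, {"hand": 0.6, "travel": [-0.066, 0.008, 0.137], "rotation": [0.0, -0.25, 0.0]}, {"hand": 0.6, "travel": [-0.047, 0.008, 0.145], "rotation": [0.0, -0.25, 0.0]}, {"hand": 0.6, "travel": [-0.015, 0.04, 0.121], "rotation": [0.0, -0.293, 0.0]}, {"hand": 0.6, "travel": [0.004, 0.04, 0.122], "rotation": [0.0, -0.293, 0.0]}, {"hand": 0.6, "travel": [0.023, 0.04, 0.12], "rotation": [0.0, -0.293, 0.0]}, {"hand": 0.6, "travel": [0.041, 0.04, 0.115], "rotation": [0.0, -0.293, 0.0]}, {"hand": 0.6, "travel": [0.058, 0.04, 0.108], "rotation": [0.0, -0.293, 0.0]}]
top 89 stub ang about c 45.26 0.0004
side 75 stub ang about c 45.63 -0.0028
```

Call:
arm_command --steps '[{"hand": 0.6,"travel": [-0.12,-0.01,-0.11],"rotation": [0,-0.28,0]},{"hand": 0.6,"travel": [-0.14,-0.01,-0.09],"rotation": [0,-0.28,0]},{"hand": 0.6,"travel": [-0.15,-0.01,-0.07],"rotation": [0,-0.28,0]},{"hand": 0.6,"travel": [-0.16,-0.01,-0.04],"rotation": [0,-0.28,0]},{"hand": 0.6,"travel": [-0.16,-0.01,-0.02],"rotation": [0,-0.28,0]},{"hand": 0.6,"travel": [-0.16,-0.01,0],"rotation": [0,-0.28,0]},{"hand": 0.6,"travel": [-0.16,-0.01,0.03],"rotation": [0,-0.28,0]},{"hand": 0.6,"travel": [-0.16,0,0.02],"rotation": [0,-0.33,0]},{"hand": 0.6,"travel": [-0.15,0,0.05],"rotation": [0,-0.33,0]},{"hand": 0.6,"travel": [-0.14,0,0.07],"rotation": [0,-0.33,0]}]'

```text
time: 2.25
eef_pos: [0.4414, -0.1786, 0.279]
tcp_rot: [0.586, -0.394, 0.398, -0.586]
contact_force: [0.6, -0.5, 0.6]
opening: 0.601
```

Run:
```python
from h import *
plan([(.47,-.1,.27,40),(.50,.08,.26,70),(.5415,.2585,.20,114)],hand=0.6,maxs=0.055,maxr=10)
```

```text
at [ 0.4414 -0.1786  0.279 ] jaw 21.88 t 2.25 q [-34. -11. 116.  -0.  74. -56.]
11
[{"hand": 0.6, "travel": [-0.104, 0.015, 0.093], "rotation": [-0.005, -0.302, 0.01]}, {"hand": 0.6, "travel": [-0.088, 0.015, 0.108], "rotation": [0.0, -0.302, 0.0]}, {"hand": 0.6, "travel": [-0.099, 0.008, 0.116], "rotation": [0.0, -0.25, 0.0]}, {"hand": 0.6, "travel": [-0.083, 0.008, 0.127], "rotation": [0.0, -0.25, 0.0]}, {"hand": 0.6, "travel": [-0.066, 0.008, 0.137], "rotation": [0.0, -0.25, 0.0]}, {"hand": 0.6, "travel": [-0.047, 0.008, 0.145], "rotation": [0.0, -0.25, 0.0]}, {"hand": 0.6, "travel": [-0.015, 0.04, 0.121], "rotation": [0.0, -0.293, 0.0]}, {"hand": 0.6, "travel": [0.004, 0.04, 0.122], "rotation": [0.0, -0.293, 0.0]}, {"hand": 0.6, "travel": [0.023, 0.04, 0.12], "rotation": [0.0, -0.293, 0.0]}, {"hand": 0.6, "travel": [0.041, 0.04, 0.115], "rotation": [0.0, -0.293, 0.0]}, {"hand": 0.6, "travel": [0.058, 0.04, 0.108], "rotation": [0.0, -0.293, 0.0]}]
```

Tracks well.

Call:
arm_command --steps '[{"hand": 0.6,"travel": [-0.1,0.015,0.09],"rotation": [0,-0.3,0.01]},{"hand": 0.6,"travel": [-0.09,0.015,0.11],"rotation": [0,-0.3,0]},{"hand": 0.6,"travel": [-0.1,0.01,0.115],"rotation": [0,-0.25,0]},{"hand": 0.6,"travel": [-0.08,0.01,0.125],"rotation": [0,-0.25,0]},{"hand": 0.6,"travel": [-0.065,0.01,0.135],"rotation": [0,-0.25,0]},{"hand": 0.6,"travel": [-0.045,0.01,0.145],"rotation": [0,-0.25,0]},{"hand": 0.6,"travel": [-0.015,0.04,0.12],"rotation": [0,-0.29,0]},{"hand": 0.6,"travel": [0.005,0.04,0.12],"rotation": [0,-0.29,0]},{"hand": 0.6,"travel": [0.025,0.04,0.12],"rotation": [0,-0.29,0]},{"hand": 0.6,"travel": [0.04,0.04,0.115],"rotation": [0,-0.29,0]},{"hand": 0.6,"travel": [0.06,0.04,0.105],"rotation": [0,-0.29,0]},{"hand": 0.6,"travel": [0,0,0],"rotation": [0,0,0]}]'

```text
time: 3.75
eef_pos: [0.5365, 0.2742, 0.1999]
tcp_rot: [0.689, 0.168, -0.159, -0.686]
contact_force: [-1.2, -0.6, 0.9]
opening: 0.603
```

Run:
```python
from h import *
plan([(.5418,.2588,.14,114),(.5418,.2588,.095,114)],hand=0.6,maxs=0.03,maxr=10)
```

```text
at [0.5365 0.2742 0.1999] jaw 116.8 t 3.75 q [ 18.  10. 104.  -0.  65. -99.]
5
[{"hand": 0.6, "travel": [-0.003, 0.067, -0.017], "rotation": [0.012, 0.031, 0.021]}, {"hand": 0.6, "travel": [-0.002, 0.067, -0.018], "rotation": [0.0, 0.031, 0.0]}, {"hand": 0.6, "travel": [-0.002, 0.067, -0.018], "rotation": [0.0, 0.031, 0.0]}, {"hand": 0.6, "travel": [0.0, 0.075, 0.0], "rotation": [0.0, 0.0, 0.0]}, {"hand": 0.6, "travel": [0.0, 0.075, 0.0], "rotation": [0.0, 0.0, 0.0]}]
```

Call:
arm_command --steps '[{"hand": 0.6,"travel": [-0.003,0.065,-0.025],"rotation": [0.012,0.05,0.02]},{"hand": 0.6,"travel": [-0.002,0.065,-0.025],"rotation": [0,0.04,0]},{"hand": 0.6,"travel": [0,0.065,0],"rotation": [0,0,0]},{"hand": 0.6,"travel": [0,0,0],"rotation": [0,0,0]}]'

```text
time: 4.25
eef_pos: [0.5419, 0.2557, 0.1369]
tcp_rot: [0.692, 0.144, -0.145, -0.692]
contact_force: [0.6, -0.4, -0.0]
opening: 0.601
```

Run:
```python
from h import *
plan([(.5418,.2588,.12,114),(.5418,.2588,.095,114)],hand=0.6,maxs=0.02,maxr=10)
p,d=ctrl.read_camera("side"); cv2.imwrite("pics/s2.png",cv2.resize(p[100:260,180:360],None,fx=3.5,fy=3.5))
```

```text
at [0.5419 0.2557 0.1369] jaw 113.56 t 4.25 q [ 16.  14. 106.  -0.  60. -98.]
3
[{"hand": 0.6, "travel": [0.004, 0.056, 0.009], "rotation": [0.001, -0.015, -0.004]}, {"hand": 0.6, "travel": [0.0, 0.042, 0.0], "rotation": [0.0, 0.0, 0.0]}, {"hand": 0.6, "travel": [0.0, 0.042, 0.0], "rotation": [0.0, 0.0, 0.0]}]
```

View pics/s2.png

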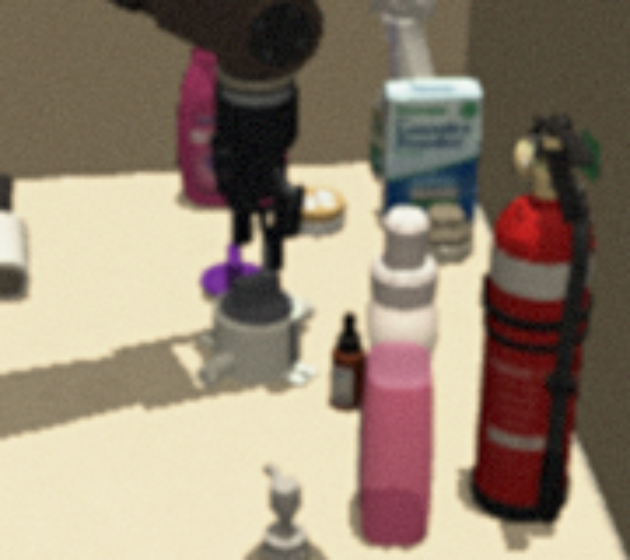

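The fingers hover over and straddle the grey bar of the cap, at crop (258,290). The next move is to descend and close.

Call:
arm_command --grip_force 40 --steps '[{"hand": 0.6,"travel": [0.004,0.05,0.009],"rotation": [0,-0.015,0]},{"hand": 0.6,"travel": [0,0.045,0],"rotation": [0,0,0]},{"hand": 0.6,"travel": [0,0.04,0],"rotation": [0,0,0]},{"hand": 0.6,"travel": [0,0,0],"rotation": [0,0,0]},{"hand": 0.05,"travel": [0,0,0],"rotation": [0,0,0]},{"hand": 0.05,"travel": [0,0,0],"rotation": [0,0,0]},{"hand": 0.05,"travel": [0,0,0],"rotation": [0,0,0]},{"hand": 0.05,"travel": [0,0,0],"rotation": [0,0,0]}]'

```text
time: 5.3
eef_pos: [0.5441, 0.26, 0.0972]
tcp_rot: [0.692, 0.149, -0.146, -0.691]
contact_force: [-0.1, 0.8, -1.2]
opening: 0.176
```

Call:
arm_command --steps '[{"hand": 0.05,"travel": [0,0,0],"rotation": [0,0,0]},{"hand": 0.05,"travel": [0,-0.03,0],"rotation": [0,0,0]},{"hand": 0.05,"travel": [0,-0.05,0],"rotation": [0,0,0]},{"hand": 0.05,"travel": [0,-0.07,0],"rotation": [0,0,0]},{"hand": 0.05,"travel": [0,-0.07,0],"rotation": [0,0,0]},{"hand": 0.05,"travel": [0,-0.07,0],"rotation": [0,0,0]},{"hand": 0.05,"travel": [0,0,0],"rotation": [0,0,0]}]'

```text
time: 6.18
eef_pos: [0.5447, 0.2602, 0.1925]
tcp_rot: [-0.692, -0.151, 0.144, 0.692]
contact_force: [0.4, 0.1, -0.8]
opening: 0.178
```

Run:
```python
from h import *
plan([(.495,.09,.18,100),(.495,.09,.08,100),(.495,.09,.0472,100)],hand=0.05,maxs=0.045,maxr=10)
p,d=ctrl.read_camera("side"); cv2.imwrite("pics/s3.png",cv2.resize(p[100:260,180:360],None,fx=3.5,fy=3.5))
```

```text
at [0.5447 0.2602 0.1925] jaw 114.09 t 6.175 q [ 16.  11. 104.  -0.  65. -98.]
8
[{"hand": 0.05, "travel": [-0.096, 0.01, -0.113], "rotation": [0.003, 0.117, 0.019]}, {"hand": 0.05, "travel": [-0.089, 0.01, -0.118], "rotation": [0.0, 0.117, 0.0]}, {"hand": 0.05, "travel": [-0.081, 0.01, -0.124], "rotation": [0.0, 0.117, 0.0]}, {"hand": 0.05, "travel": [-0.073, 0.01, -0.128], "rotation": [0.0, 0.117, 0.0]}, {"hand": 0.05, "travel": [0.0, 0.111, 0.0], "rotation": [0.0, 0.0, 0.0]}, {"hand": 0.05, "travel": [0.0, 0.111, 0.0], "rotation": [0.0, 0.0, 0.0]}, {"hand": 0.05, "travel": [0.0, 0.111, 0.0], "rotation": [0.0, 0.0, 0.0]}, {"hand": 0.05, "travel": [0.0, 0.109, 0.0], "rotation": [0.0, 0.0, 0.0]}]
```

View pics/s3.png

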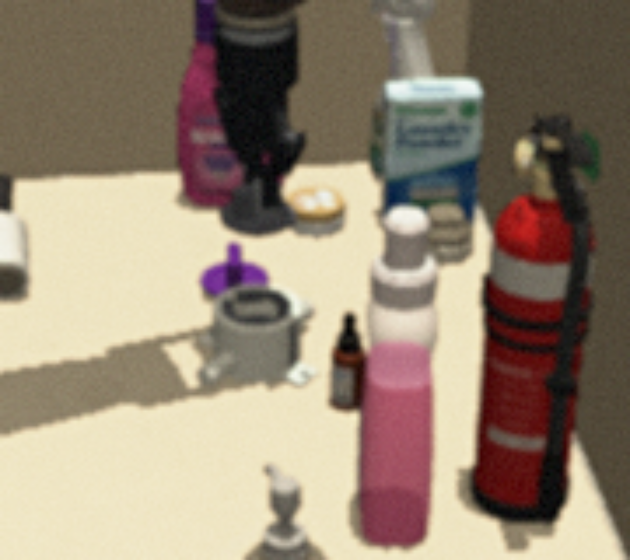

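The cap is in the gripper at crop (258,215) and the housing's mouth is open. Next, move to the set-down spot.

Call:
arm_command --steps '[{"hand": 0.05,"travel": [-0.095,0.01,-0.11],"rotation": [0,0.115,0.02]},{"hand": 0.05,"travel": [-0.09,0.01,-0.12],"rotation": [0,0.115,0]},{"hand": 0.05,"travel": [-0.08,0.01,-0.12],"rotation": [0,0.115,0]},{"hand": 0.05,"travel": [-0.06,0.01,-0.11],"rotation": [0,0.1,0]},{"hand": 0.05,"travel": [0,0.09,0],"rotation": [0,0,0]},{"hand": 0.05,"travel": [0,0.09,0],"rotation": [0,0,0]},{"hand": 0.05,"travel": [0,0.08,0],"rotation": [0,0,0]},{"hand": 0.05,"travel": [0,0,0],"rotation": [0,0,0]}]'

```text
time: 7.22
eef_pos: [0.4895, 0.0917, 0.0924]
tcp_rot: [0.705, 0.059, -0.068, -0.704]
contact_force: [-0.1, -0.6, -1.6]
opening: 0.179
```

Run:
```python
from h import *
s=ctrl.get_state();p=s['eef_pos']
plan([(p[0],p[1],.0475,100)],hand=0.05,maxs=0.02,maxr=10)
q,d=ctrl.read_camera("side"); cv2.imwrite("pics/s4.png",cv2.resize(q[140:280,180:360],None,fx=3.5,fy=3.5))
```

```text
at [0.4895 0.0917 0.0924] jaw 100.27 t 7.225 q [  -1.    6.  121.   -0.   53. -101.]
3
[{"hand": 0.05, "travel": [0.001, 0.05, 0.0], "rotation": [0.002, 0.003, -0.026]}, {"hand": 0.05, "travel": [0.0, 0.05, 0.0], "rotation": [0.0, 0.003, 0.0]}, {"hand": 0.05, "travel": [0.0, 0.05, 0.0], "rotation": [0.0, 0.003, 0.0]}]
```

View pics/s4.png

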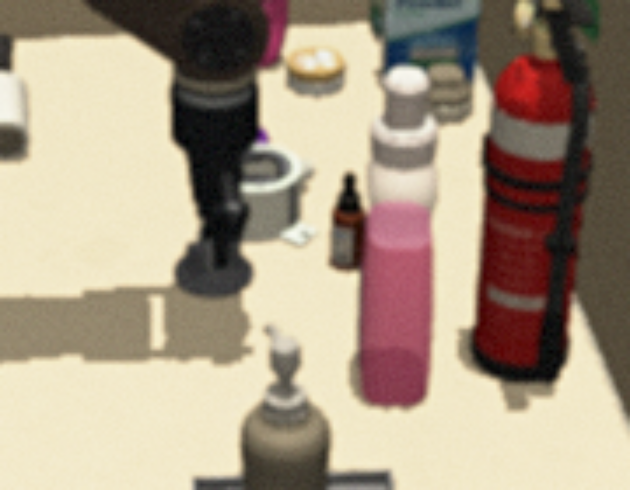

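The cap is held level over bare worktop at crop (213,268). Lowering it now.

Call:
arm_command --steps '[{"hand": 0.05,"travel": [0,0.05,0],"rotation": [0,0,-0.02]},{"hand": 0.05,"travel": [0,0.05,0],"rotation": [0,0,0]},{"hand": 0.05,"travel": [0,0.03,0],"rotation": [0,0,0]},{"hand": 0.05,"travel": [0,0.01,0],"rotation": [0,0,0]},{"hand": 0.05,"travel": [0,0,0],"rotation": [0,0,0]}]'

```text
time: 7.9
eef_pos: [0.4937, 0.0919, 0.0538]
tcp_rot: [0.705, 0.066, -0.061, -0.703]
contact_force: [-0.5, -1.3, -1.5]
opening: 0.179
```

Call:
arm_command --steps '[{"hand": 0.05,"travel": [0,0.012,0],"rotation": [0,0,0]},{"hand": 0.05,"travel": [0,0.01,0],"rotation": [0,0,0]},{"hand": 0.05,"travel": [0,0.005,0],"rotation": [0,0,0]}]'

```text
time: 8.28
eef_pos: [0.4947, 0.0919, 0.0466]
tcp_rot: [0.705, 0.067, -0.061, -0.703]
contact_force: [-3.0, -1.9, 9.2]
opening: 0.175
```

Contact with the table is felt (9 N up), so I release and rise.

Call:
arm_command --steps '[{"hand": 0.5,"travel": [0,0,0],"rotation": [0,0,0]},{"hand": 0.5,"travel": [0,0,0],"rotation": [0,0,0]},{"hand": 0.5,"travel": [0,0,0],"rotation": [0,0,0]},{"hand": 0.5,"travel": [0,-0.04,0],"rotation": [0,0,0]},{"hand": 0.5,"travel": [0,-0.08,0],"rotation": [0,0,0]},{"hand": 0.5,"travel": [0,-0.12,0],"rotation": [0,0,0]},{"hand": 0.5,"travel": [0,-0.15,0],"rotation": [0,0,0]},{"hand": 0.5,"travel": [0,-0.15,0],"rotation": [0,0,0]},{"hand": 0.5,"travel": [0,-0.12,0],"rotation": [0,0,0]}]'

```text
time: 9.4
eef_pos: [0.4911, 0.0922, 0.2513]
tcp_rot: [0.705, 0.065, -0.062, -0.704]
contact_force: [0.2, 0.3, -0.1]
opening: 0.496
```

Run:
```python
from h import *
import pickle
D=pickle.load(open("d0.pkl","rb"))
q,d=ctrl.read_camera("side"); W=cloud("side",d)
cv2.imwrite("pics/s5.png",cv2.resize(q[140:280,180:360],None,fx=3.5,fy=3.5))
q2,d2=ctrl.read_camera("top"); W2=cloud("top",d2)
cv2.imwrite("pics/t5.png",cv2.resize(q2[170:280,170:310],None,fx=4,fy=4,interpolation=cv2.INTER_CUBIC))
pickle.dump((q,W,q2,W2),open("d1.pkl","wb"))
for w in(W,W2):
    m=(np.hypot(w[...,0]-.495,w[...,1]-.092)<.045)&(w[...,2]>.005)&(w[...,2]<.06); x=w[m]
    print("cap",len(x),x.min(0).round(3),x.max(0).round(3),x.mean(0).round(3))
# knob rectangle fit : min-area rect with known dims by moments on top plane
def fit(w,c,zlo,L,B):
    from scipy.optimize import minimize
    m=(np.hypot(w[...,0]-c[0],w[...,1]-c[1])<.04); x=w[m]; x=x[(x[:,2]>.02)]
    top=x[(x[:,2]>zlo)][:,:2]; oth=x[(x[:,2]<zlo-.015)][:,:2]
    def cost(p):
        a=p[2];dx=lambda P:np.stack([(P-p[:2])@[np.cos(a),np.sin(a)],(P-p[:2])@[-np.sin(a),np.cos(a)]],1)
        e=np.abs(dx(top))-[L/2,B/2]; s=np.maximum(e,0); 
        return (np.hypot(*s.T)**1).sum()
    best=min((minimize(cost,[c[0],c[1],a0],method='Nelder-Mead',options=dict(initial_simplex=[[c[0]+ddx,c[1]+ddy,a0+dda] for ddx,ddy,dda in((0,0,0),(.004,0,0),(0,.004,0),(0,0,.1))],xatol=1e-5,fatol=1e-7)) for a0 in np.radians([-15,-10,-5,0,5])),key=lambda r:r.fun)
    print(len(top),best.x[:2].round(4),np.degrees(best.x[2]).round(1),best.fun, 'z',np.median(x[x[:,2]>zlo][:,2]).round(4)); return top
for n,w in(("t0",D["top"][2]),("s0",D["side"][2]),("t1",W2),("s1",W)):
    print(n); t=fit(w,(.532,-.278),.083,.040,.024)
    r=cv2.minAreaRect((t*1000).astype(np.float32)); print(np.round(r[0],1),np.round(r[1],1),round(r[2],1))
plan([(.45,-.05,.27,95),(.5318,-.278,.27,90)],hand=0.5,maxs=.05)
```

```text
cap 308 [0.456 0.052 0.005] [0.526 0.12  0.05 ] [0.491 0.081 0.024]
cap 23 [0.456 0.069 0.005] [0.47  0.109 0.025] [0.463 0.09  0.016]
t0
74 [ 0.5317 -0.2789] -6.6 0.0003397995448959825 z 0.0898
[ 532.1 -278.1] [25.2 35.9] 88.8
s0
117 [ 0.5297 -0.2811] -7.3 0.003928773417416532 z 0.088
[ 529.4 -281.9] [26.5 39.5] 81.3
t1
76 [ 0.5317 -0.2785] -9.8 0.001206491176904521 z 0.0903
[ 532.  -278.2] [25.6 35.6] 88.9
s1
117 [ 0.5294 -0.2822] -4.6 6.358881692710219e-05 z 0.0886
[ 529.8 -282.2] [24.1 39.2] 85.4
at [0.4936 0.0923 0.255 ] jaw 100.32 t 9.5 q [  -1.   -6.  115.   -0.   71. -101.]
8
[{"hand": 0.5, "travel": [-0.076, -0.017, -0.147], "rotation": [0.007, 0.059, 0.026]}, {"hand": 0.5, "travel": [-0.071, -0.017, -0.149], "rotation": [0.0, 0.059, 0.0]}, {"hand": 0.5, "travel": [-0.067, -0.017, -0.151], "rotation": [0.0, 0.059, 0.0]}, {"hand": 0.5, "travel": [0.041, 0.0, -0.156], "rotation": [0.0, 0.033, 0.0]}, {"hand": 0.5, "travel": [0.044, 0.0, -0.155], "rotation": [0.0, 0.033, 0.0]}, {"hand": 0.5, "travel": [0.047, 0.0, -0.155], "rotation": [0.0, 0.033, 0.0]}, {"hand": 0.5, "travel": [0.049, 0.0, -0.154], "rotation": [0.0, 0.033, 0.0]}, {"hand": 0.5, "travel": [0.052, 0.0, -0.153], "rotation": [0.0, 0.033, 0.0]}]
```

View pics/s5.png

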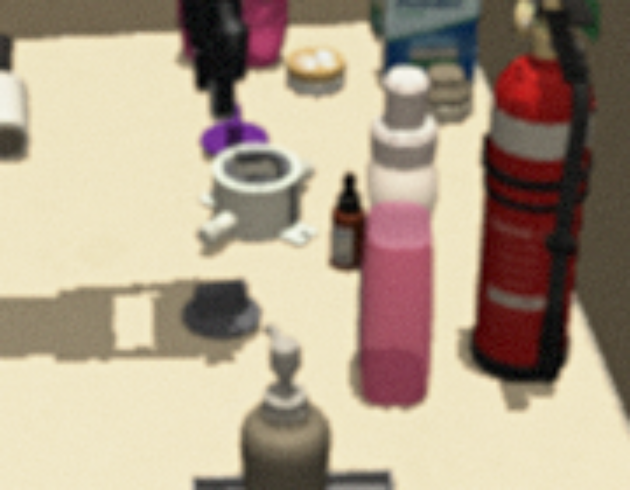

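View pics/t5.png

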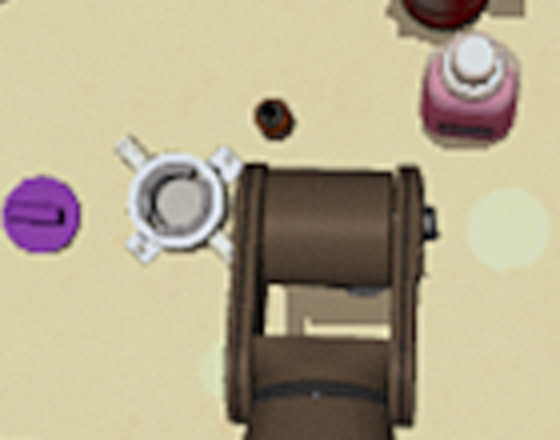

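Call:
arm_command --steps '[{"hand": 0.5,"travel": [-0.075,-0.02,-0.145],"rotation": [0.007,0.08,0.025]},{"hand": 0.5,"travel": [-0.07,-0.02,-0.15],"rotation": [0,0.08,0]},{"hand": 0.5,"travel": [-0.065,-0.02,-0.15],"rotation": [0,0.08,0]},{"hand": 0.5,"travel": [0.04,0,-0.155],"rotation": [0,0.06,0]},{"hand": 0.5,"travel": [0.045,0,-0.155],"rotation": [0,0.06,0]},{"hand": 0.5,"travel": [0.045,0,-0.155],"rotation": [0,0.06,0]},{"hand": 0.5,"travel": [0.05,0,-0.15],"rotation": [0,0.06,0]},{"hand": 0.5,"travel": [0.045,0,-0.11],"rotation": [0,0.06,0]},{"hand": 0.5,"travel": [0,0,0],"rotation": [0,0,0]}]'

```text
time: 10.62
eef_pos: [0.5127, -0.276, 0.2728]
tcp_rot: [-0.706, 0.038, -0.039, 0.707]
contact_force: [-0.3, -0.1, -0.2]
opening: 0.499
```

Run:
```python
from h import *
import pickle
q2,d2=ctrl.read_camera("top"); W=cloud("top",d2); qs,ds=ctrl.read_camera("side"); Ws=cloud("side",ds)
pickle.dump((q2,W,qs,Ws),open("d2.pkl","wb"))
for n,w in(("top",W),("side",Ws)):
    m=(np.hypot(w[...,0]-.495,w[...,1]-.092)<.045)&(w[...,2]>.005)&(w[...,2]<.06); x=w[m]
    b=x[x[:,2]>.036]; print("cap",n,len(x),x.min(0).round(3),x.max(0).round(3),x.mean(0).round(3),"bar z",np.percentile(b[:,2],[10,50,90]).round(4))
    m=(np.hypot(w[...,0]-.542,w[...,1]-.259)<.05)&(w[...,2]>.053)&(w[...,2]<.068); x=w[m]
    (c,r)=cv2.minEnclosingCircle((x[:,:2]*1000).astype(np.float32)); print("lip",n,len(x),np.round(c,1),r,np.median(x[:,2]))
    from scipy.optimize import minimize
    rr=lambda p:np.hypot(x[:,0]-p[0],x[:,1]-p[1])
    f=minimize(lambda p:(np.maximum(rr(p)-.043,0)+np.maximum(.0235-rr(p),0)).sum(),[.542,.259],method='Nelder-Mead'); print(f.x.round(4),f.fun)
plan([(.531,-.279,.15,84),(.531,-.279,.086,84)],hand=0.5,maxs=.03)
cv2.imwrite("pics/t6.png",cv2.resize(q2[180:260,170:260],None,fx=6,fy=6,interpolation=cv2.INTER_CUBIC))
```

```text
cap top 317 [0.452 0.051 0.005] [0.537 0.135 0.053] [0.494 0.092 0.021] bar z [0.0403 0.0445 0.0485]
lip top 296 [543.2 260.3] 45.3071174621582 0.06069715922818164
[0.5426 0.2599] 0.005104855644761708
cap side 308 [0.456 0.052 0.007] [0.525 0.119 0.049] [0.491 0.082 0.024] bar z [0.0384 0.043  0.0458]
lip side 58 [513.3 259.6] 35.681861877441406 0.05921941616510956
[0.5381 0.257 ] 0.003963779523147384
at [ 0.5124 -0.2738  0.2728] jaw 83.87 t 10.725 q [ -38.    4.  103.    0.   73. -122.]
8
[{"hand": 0.5, "travel": [0.013, 0.082, -0.002], "rotation": [-0.005, -0.001, 0.001]}, {"hand": 0.5, "travel": [0.013, 0.082, -0.002], "rotation": [0.0, -0.001, 0.0]}, {"hand": 0.5, "travel": [0.013, 0.082, -0.002], "rotation": [0.0, -0.001, 0.0]}, {"hand": 0.5, "travel": [0.013, 0.082, -0.002], "rotation": [0.0, -0.001, 0.0]}, {"hand": 0.5, "travel": [0.013, 0.082, -0.002], "rotation": [0.0, -0.001, 0.0]}, {"hand": 0.5, "travel": [0.0, 0.071, -0.0], "rotation": [0.0, 0.0, 0.0]}, {"hand": 0.5, "travel": [0.0, 0.071, -0.0], "rotation": [0.0, 0.0, 0.0]}, {"hand": 0.5, "travel": [0.0, 0.071, -0.0], "rotation": [0.0, 0.0, 0.0]}]
```

View pics/t6.png

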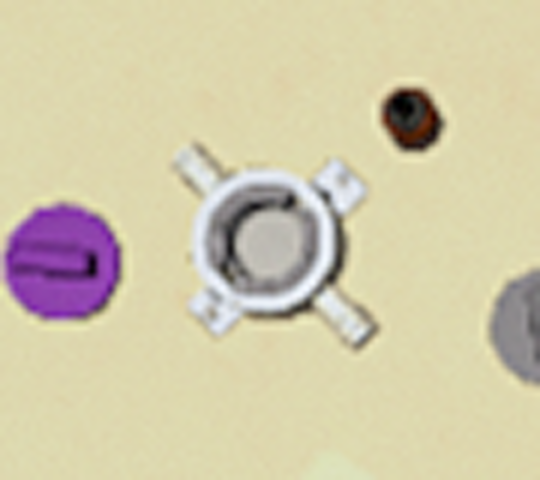

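The mouth is open and the slots lie on the ear sides, upper right and lower left. The cap stands upright, with its bar top at about 45 mm. Descending on the cartridge.

Call:
arm_command --steps '[{"hand": 0.5,"travel": [0.03,0.08,-0.008],"rotation": [0,0,0]},{"hand": 0.5,"travel": [0.02,0.08,-0.005],"rotation": [0,0,0]},{"hand": 0.5,"travel": [0.012,0.08,0],"rotation": [0,0,0]},{"hand": 0.5,"travel": [0,0.08,0],"rotation": [0,0,0]},{"hand": 0.5,"travel": [0,0.06,0],"rotation": [0,0,0]},{"hand": 0.5,"travel": [0,0,0],"rotation": [0,0,0]}]'

```text
time: 11.48
eef_pos: [0.5303, -0.2708, 0.1572]
tcp_rot: [-0.705, 0.034, -0.035, 0.708]
contact_force: [-0.1, 0.3, 0.5]
opening: 0.501
```

Run:
```python
from h import *
plan([(.531,-.279,.125,84),(.531,-.279,.086,84)],hand=0.5,maxs=.02)
p,d=ctrl.read_camera("side"); cv2.imwrite("pics/s7.png",cv2.resize(p[180:380,210:360],None,fx=3,fy=3))
```

```text
at [ 0.5303 -0.2708  0.1572] jaw 84.42 t 11.475 q [ -37.   12.  106.    0.   61. -121.]
4
[{"hand": 0.5, "travel": [0.002, 0.054, -0.014], "rotation": [-0.007, 0.007, 0.003]}, {"hand": 0.5, "travel": [0.002, 0.054, -0.014], "rotation": [0.0, 0.007, 0.0]}, {"hand": 0.5, "travel": [0.0, 0.065, -0.0], "rotation": [0.0, 0.0, 0.0]}, {"hand": 0.5, "travel": [0.0, 0.065, -0.0], "rotation": [0.0, 0.0, 0.0]}]
```

View pics/s7.png

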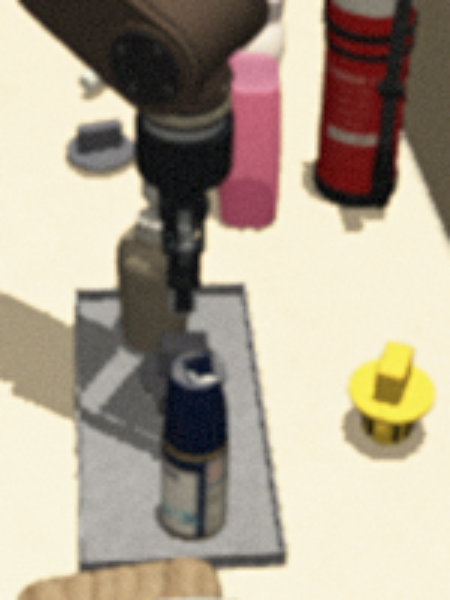

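The jaws are above the knob at crop (185,345) and clear of both neighbours.

Call:
arm_command --steps '[{"hand": 0.5,"travel": [0.005,0.045,-0.018],"rotation": [-0.007,0.01,0]},{"hand": 0.5,"travel": [0,0.045,-0.012],"rotation": [0,0,0]},{"hand": 0.5,"travel": [0,0.04,0],"rotation": [0,0,0]},{"hand": 0.5,"travel": [0,0,0],"rotation": [0,0,0]}]'

```text
time: 12.02
eef_pos: [0.5328, -0.282, 0.1192]
tcp_rot: [0.708, -0.034, 0.039, -0.705]
contact_force: [-0.1, 0.1, -0.3]
opening: 0.499
```

Run:
```python
from h import *
plan([(.531,-.279,.086,84)],hand=0.5,maxs=.02)
```

```text
at [ 0.5328 -0.282   0.1192] jaw 84.08 t 12.025 q [ -38.   16.  107.    0.   57. -122.]
2
[{"hand": 0.5, "travel": [-0.004, 0.055, 0.005], "rotation": [0.007, 0.001, 0.013]}, {"hand": 0.5, "travel": [-0.003, 0.055, 0.005], "rotation": [0.0, 0.001, 0.0]}]
```

Call:
arm_command --grip_force 70 --steps '[{"hand": 0.5,"travel": [-0.004,0.055,0.009],"rotation": [0.007,0,0.013]},{"hand": 0.5,"travel": [-0.002,0.04,0],"rotation": [0,0,0]},{"hand": 0.5,"travel": [0,0.012,0],"rotation": [0,0,0]},{"hand": 0.5,"travel": [0,0,0],"rotation": [0,0,0]},{"hand": 0.1,"travel": [0,0,0],"rotation": [0,0,0]},{"hand": 0.1,"travel": [0,0,0],"rotation": [0,0,0]},{"hand": 0.1,"travel": [0,0,0],"rotation": [0,0,0]},{"hand": 0.1,"travel": [0,0,0],"rotation": [0,0,0]}]'

```text
time: 13.02
eef_pos: [0.5314, -0.279, 0.0851]
tcp_rot: [-0.706, 0.036, -0.036, 0.706]
contact_force: [-0.8, -0.1, -1.4]
opening: 0.265
```

Call:
arm_command --steps '[{"hand": 0.1,"travel": [0,-0.03,0],"rotation": [0,0,0]},{"hand": 0.1,"travel": [0,-0.06,0],"rotation": [0,0,0]},{"hand": 0.1,"travel": [0,-0.1,0],"rotation": [0,0,0]},{"hand": 0.1,"travel": [0,-0.13,0],"rotation": [0,0,0]},{"hand": 0.1,"travel": [0,-0.15,0],"rotation": [0,0,0]},{"hand": 0.1,"travel": [0,-0.15,0],"rotation": [0,0,0]},{"hand": 0.1,"travel": [0,-0.1,0],"rotation": [0,0,0]},{"hand": 0.1,"travel": [0,0,0],"rotation": [0,0,0]}]'

```text
time: 14.02
eef_pos: [0.5313, -0.2788, 0.3173]
tcp_rot: [0.708, -0.034, 0.039, -0.705]
contact_force: [0.2, -0.2, -1.4]
opening: 0.274
```

Run:
```python
from h import *
plan([(.44,-.05,.29,75),(.46,.08,.28,60),(.5425,.2595,.22,45.4)],hand=0.1,maxs=.05)
p,d=ctrl.read_camera("side"); cv2.imwrite("pics/s8.png",cv2.resize(p[130:330,210:360],None,fx=3,fy=3))
```

```text
at [ 0.5313 -0.2788  0.3173] jaw 84.09 t 14.025 q [ -37.    4.   98.    0.   77. -121.]
13
[{"hand": 0.1, "travel": [-0.076, 0.017, 0.146], "rotation": [0.007, 0.061, 0.013]}, {"hand": 0.1, "travel": [-0.081, 0.018, 0.143], "rotation": [0.0, 0.061, 0.0]}, {"hand": 0.1, "travel": [-0.085, 0.018, 0.14], "rotation": [0.0, 0.061, 0.0]}, {"hand": 0.1, "travel": [-0.09, 0.018, 0.138], "rotation": [0.0, 0.061, 0.0]}, {"hand": 0.1, "travel": [-0.094, 0.018, 0.135], "rotation": [0.0, 0.061, 0.0]}, {"hand": 0.1, "travel": [-0.016, 0.011, 0.145], "rotation": [0.0, 0.167, 0.0]}, {"hand": 0.1, "travel": [-0.029, 0.011, 0.143], "rotation": [0.0, 0.167, 0.0]}, {"hand": 0.1, "travel": [-0.041, 0.011, 0.14], "rotation": [0.0, 0.167, 0.0]}, {"hand": 0.1, "travel": [-0.012, 0.04, 0.131], "rotation": [0.0, 0.097, 0.0]}, {"hand": 0.1, "travel": [-0.019, 0.04, 0.13], "rotation": [0.0, 0.097, 0.0]}, {"hand": 0.1, "travel": [-0.025, 0.04, 0.129], "rotation": [0.0, 0.097, 0.0]}, {"hand": 0.1, "travel": [-0.032, 0.04, 0.128], "rotation": [0.0, 0.097, 0.0]}, {"hand": 0.1, "travel": [-0.038, 0.04, 0.126], "rotation": [0.0, 0.097, 0.0]}]
```

View pics/s8.png

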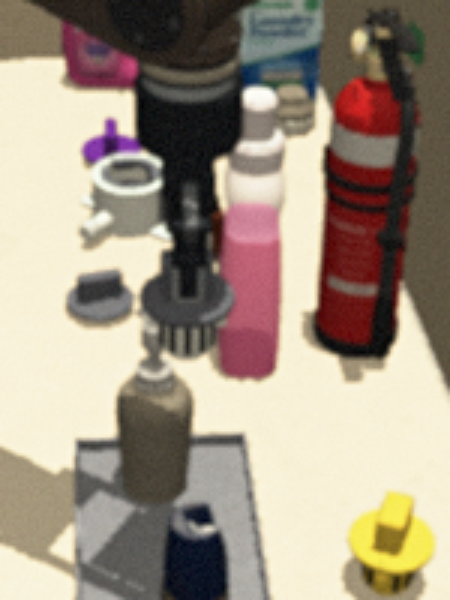

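The cartridge is in the gripper at crop (188,310), hanging upright above the bottles. Carrying it across.

Call:
arm_command --steps '[{"hand": 0.1,"travel": [-0.08,0,0.1],"rotation": [0.007,0.06,0.013]},{"hand": 0.1,"travel": [-0.085,0,0.13],"rotation": [0,0.06,0]},{"hand": 0.1,"travel": [-0.085,0,0.14],"rotation": [0,0.06,0]},{"hand": 0.1,"travel": [-0.09,0.01,0.14],"rotation": [0,0.06,0]},{"hand": 0.1,"travel": [-0.095,0.01,0.135],"rotation": [0,0.06,0]},{"hand": 0.1,"travel": [-0.02,0.01,0.145],"rotation": [0,0.165,0]},{"hand": 0.1,"travel": [-0.03,0.01,0.14],"rotation": [0,0.165,0]},{"hand": 0.1,"travel": [-0.04,0.01,0.14],"rotation": [0,0.165,0]},{"hand": 0.1,"travel": [-0.01,0.03,0.13],"rotation": [0,0.1,0]},{"hand": 0.1,"travel": [-0.02,0.03,0.13],"rotation": [0,0.1,0]},{"hand": 0.1,"travel": [-0.02,0.03,0.1],"rotation": [0,0.1,0]},{"hand": 0.1,"travel": [-0.02,0.03,0.08],"rotation": [0,0.1,0]},{"hand": 0.1,"travel": [0,0,0],"rotation": [0,0,0]}]'

```text
time: 15.7
eef_pos: [0.4963, 0.2003, 0.2353]
tcp_rot: [0.66, -0.276, 0.243, -0.655]
contact_force: [0.6, -0.8, -2.7]
opening: 0.271
```

Run:
```python
from h import *
plan([(.5425,.2595,.22,45.4)],hand=0.1,maxs=.03)
```

```text
at [0.4963 0.2003 0.2353] jaw 46.96 t 15.7 q [ 11.   1. 110.   1.  72. -37.]
3
[{"hand": 0.1, "travel": [-0.007, 0.015, 0.083], "rotation": [0.048, 0.016, -0.077]}, {"hand": 0.1, "travel": [-0.008, 0.017, 0.083], "rotation": [0.0, 0.017, 0.0]}, {"hand": 0.1, "travel": [-0.009, 0.017, 0.083], "rotation": [0.0, 0.017, 0.0]}]
```

Call:
arm_command --steps '[{"hand": 0.1,"travel": [-0.007,0.04,0.083],"rotation": [0.03,0.02,-0.04]},{"hand": 0.1,"travel": [-0.008,0.05,0.083],"rotation": [0.02,0.01,-0.04]},{"hand": 0.1,"travel": [-0.008,0.05,0.06],"rotation": [0,0.01,0]},{"hand": 0.1,"travel": [0,0.05,0.01],"rotation": [0,0,0]},{"hand": 0.1,"travel": [0,0.02,0],"rotation": [0,0,0]},{"hand": 0.1,"travel": [0,0,0],"rotation": [0,0,0]}]'

```text
time: 16.45
eef_pos: [0.5358, 0.2522, 0.1645]
tcp_rot: [0.658, -0.268, 0.265, -0.652]
contact_force: [0.1, -0.1, -1.0]
opening: 0.27
```

Run:
```python
from h import *
import pickle
plan([(.5425,.2595,.153,45.4)],hand=0.1,maxs=.03)
p,d=ctrl.read_camera("side"); W=cloud("side",d);cv2.imwrite("pics/s9.png",cv2.resize(p[120:240,190:330],None,fx=5,fy=5,interpolation=cv2.INTER_CUBIC))
q2,d2=ctrl.read_camera("top"); W2=cloud("top",d2);cv2.imwrite("pics/t9.png",cv2.resize(q2[170:270,160:270],None,fx=5,fy=5,interpolation=cv2.INTER_CUBIC))
pickle.dump((p,W,q2,W2),open("d3.pkl","wb"))
```

```text
at [0.5358 0.2522 0.1645] jaw 45.74 t 16.45 q [ 15.  12. 106.  -0.  63. -30.]
1
[{"hand": 0.1, "travel": [-0.001, 0.038, 0.033], "rotation": [0.019, 0.011, -0.002]}]
```

View pics/s9.png

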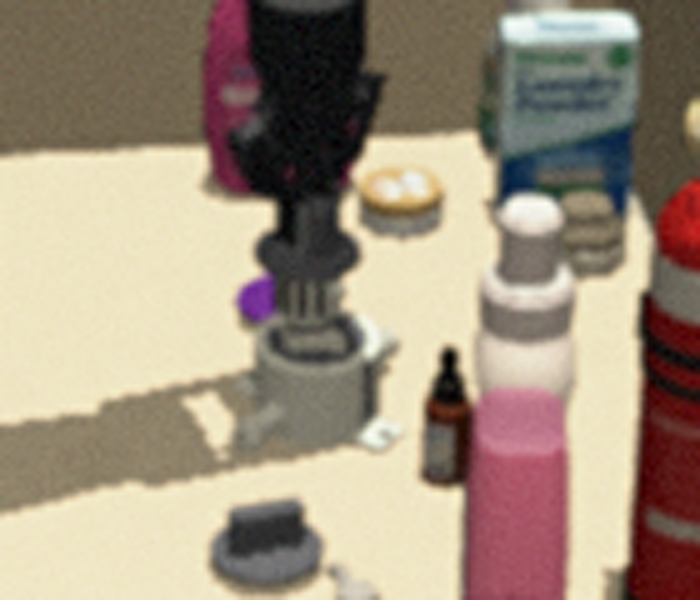

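View pics/t9.png

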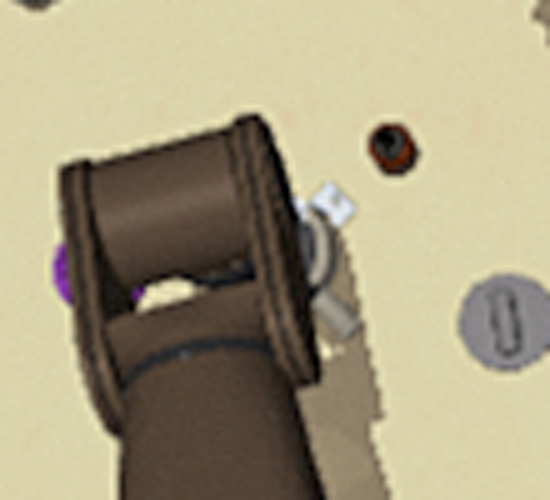

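```bash
cat > ov.py <<'E'
from h import *
def circ(img,n,c,z,r,col,off,f):
    t=np.linspace(0,2*np.pi,60); P=[proj(n,(c[0]+r*np.cos(a),c[1]+r*np.sin(a),z)) for a in t]
    P=np.array([[(u+.5-off[0])*f,(v+.5-off[1])*f] for u,v in P]); cv2.polylines(img,[P.astype(np.int32)],True,col,1)
E
python3 - <<'E'
from ov import *
import pickle
p,W,q2,W2=pickle.load(open("d3.pkl","rb"))
off=(215,140);f=8
img=cv2.resize(p[140:210,215:300],None,fx=f,fy=f,interpolation=cv2.INTER_CUBIC)
circ(img,"side",(.5425,.2598),.06,.043,(0,255,0),off,f)
circ(img,"side",(.5425,.2598),.06,.0235,(0,255,0),off,f)
circ(img,"side",(.5425,.2598),.0,.043,(0,255,0),off,f)
s=ctrl.get_state()['eef_pos']; zf=s[2]-.0811
circ(img,"side",s,zf+.05,.036,(0,0,255),off,f); circ(img,"side",s,zf+.044,.036,(0,0,255),off,f)
circ(img,"side",s,zf+.02,.022,(0,0,255),off,f)
cv2.imwrite("pics/ov9.png",img)
E
```

```text
(no output)
```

View pics/ov9.png

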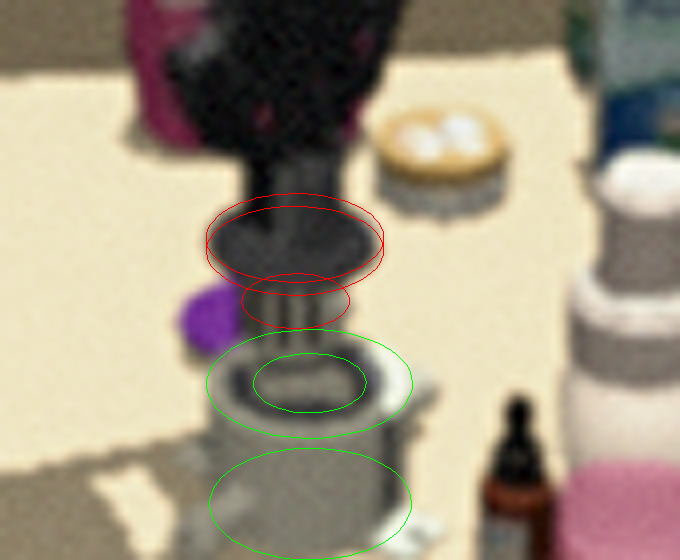

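Call:
arm_command --steps '[{"hand": 0.1,"travel": [-0.001,0.02,0.034],"rotation": [0.019,0.011,0]},{"hand": 0.1,"travel": [0,0.01,0],"rotation": [0,0,0]},{"hand": 0.1,"travel": [0,0,0],"rotation": [0,0,0]}]'

```text
time: 16.92
eef_pos: [0.5445, 0.2605, 0.1576]
tcp_rot: [-0.653, 0.267, -0.27, 0.656]
contact_force: [0.0, 0.3, -1.8]
opening: 0.269
```

Run:
```python
from h import *
plan([(.542,.2593,.135,45.4)],hand=0.1,maxs=.03)
```

```text
at [0.5445 0.2605 0.1576] jaw 45.37 t 16.925 q [ 16.  13. 105.   0.  61. -29.]
1
[{"hand": 0.1, "travel": [-0.003, 0.075, -0.009], "rotation": [-0.01, -0.001, 0.003]}]
```

Call:
arm_command --steps '[{"hand": 0.1,"travel": [-0.003,0.02,-0.008],"rotation": [-0.01,0,0]},{"hand": 0.1,"travel": [0,0.02,0],"rotation": [0,0,0]},{"hand": 0.1,"travel": [0,0,0],"rotation": [0,0,0]}]'

```text
time: 17.3
eef_pos: [0.5418, 0.2593, 0.1446]
tcp_rot: [0.655, -0.268, 0.269, -0.654]
contact_force: [-0.5, -0.7, -1.4]
opening: 0.27
```

Run:
```python
from ov import *
plan([(.542,.2593,.13,45.4)],hand=0.1,maxs=.03)
p,d=ctrl.read_camera("side")
off=(215,140);f=8
img=cv2.resize(p[140:210,215:300],None,fx=f,fy=f,interpolation=cv2.INTER_CUBIC)
cv2.imwrite("pics/ov10.png",img)
```

```text
at [0.5418 0.2593 0.1446] jaw 45.38 t 17.3 q [ 16.  14. 106.  -0.  60. -29.]
1
[{"hand": 0.1, "travel": [0.0, 0.049, 0.0], "rotation": [0.002, -0.001, 0.003]}]
```

View pics/ov10.png

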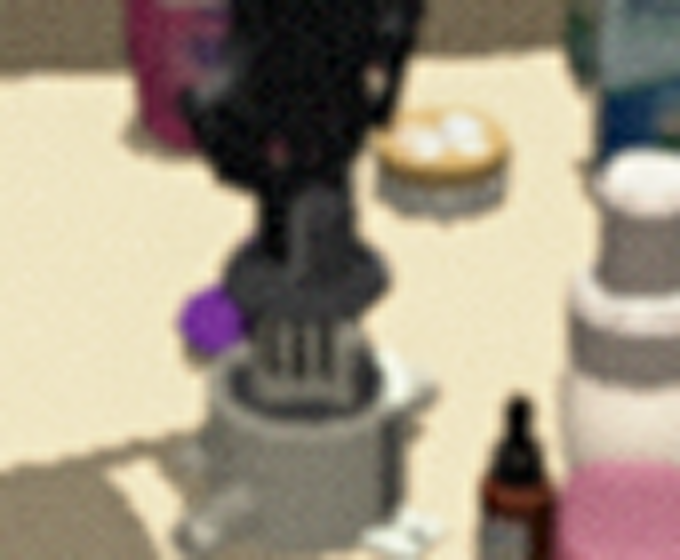

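The barrel sits centred over the bore: the foot is at (308,385) and the bore spans 232–382. Pushing down gently.

Call:
arm_command --steps '[{"hand": 0.1,"travel": [0,0.02,0],"rotation": [0,0,0]},{"hand": 0.1,"travel": [0,0.025,0],"rotation": [0,0,0]},{"hand": 0.1,"travel": [0,0.025,0],"rotation": [0,0,0]},{"hand": 0.1,"travel": [0,0.02,0],"rotation": [0,0,0]}]'

```text
time: 17.85
eef_pos: [0.5424, 0.2594, 0.1167]
tcp_rot: [0.654, -0.268, 0.269, -0.654]
contact_force: [-0.2, -0.5, -2.3]
opening: 0.267
```

Run:
```python
from h import *
plan([(.542,.2593,.11,45.4)],hand=0.1,maxs=.03)
```

```text
at [0.5424 0.2594 0.1167] jaw 45.38 t 17.85 q [ 16.  16. 107.  -0.  57. -29.]
1
[{"hand": 0.1, "travel": [-0.001, 0.022, -0.001], "rotation": [-0.001, -0.001, 0.004]}]
```

Call:
arm_command --steps '[{"hand": 0.1,"travel": [0,0.02,0],"rotation": [0,0,0]},{"hand": 0.1,"travel": [0,0.02,0],"rotation": [0,0,0]},{"hand": 0.1,"travel": [0,0.02,0],"rotation": [0,0,0]},{"hand": 0.1,"travel": [0,0.02,0],"rotation": [0,0,0]}]'

```text
time: 18.35
eef_pos: [0.5428, 0.2594, 0.097]
tcp_rot: [0.656, -0.268, 0.268, -0.653]
contact_force: [-18.9, -8.9, 38.4]
opening: 0.262
```

Call:
arm_command --grip_force 100 --steps '[{"hand": 0.1,"travel": [0,0.006,0],"rotation": [0,0,0]},{"hand": 0.1,"travel": [0,0.008,0],"rotation": [0,0.15,0]},{"hand": 0.1,"travel": [0,0.008,0],"rotation": [0,0.3,0]},{"hand": 0.1,"travel": [0,0.008,0],"rotation": [0,0.3,0]}]'

```text
time: 18.85
eef_pos: [0.543, 0.2608, 0.0974]
tcp_rot: [0.59, -0.394, 0.392, -0.586]
contact_force: [-8.5, -3.7, 13.6]
opening: 0.265
```

Run:
```python
from h import *
s=ctrl.get_state();print(s['wrist_torque'],s['contact_force'])
plan([(.542,.2593,.097,-47)],hand=0.1,maxs=.03)
```

```text
[-0.49987893  1.24639709  0.34646462] [-8.46282682 -3.66717396 13.58461693]
at [0.543  0.2608 0.0974] jaw 22.42 t 18.85 q [ 16.  18. 107.  -0.  56.  -6.]
8
[{"hand": 0.1, "travel": [0.0, 0.0, -0.001], "rotation": [0.012, 0.289, 0.002]}, {"hand": 0.1, "travel": [0.0, 0.0, -0.001], "rotation": [0.0, 0.289, 0.0]}, {"hand": 0.1, "travel": [0.001, 0.0, -0.0], "rotation": [-0.0, 0.289, -0.0]}, {"hand": 0.1, "travel": [0.001, 0.0, -0.0], "rotation": [0.0, 0.289, 0.0]}, {"hand": 0.1, "travel": [0.001, 0.0, -0.0], "rotation": [0.0, 0.289, 0.0]}, {"hand": 0.1, "travel": [0.001, 0.0, -0.0], "rotation": [0.0, 0.289, 0.0]}, {"hand": 0.1, "travel": [0.001, 0.0, -0.0], "rotation": [0.0, 0.289, 0.0]}, {"hand": 0.1, "travel": [0.001, 0.0, 0.0], "rotation": [0.0, 0.289, 0.0]}]
```

Call:
arm_command --steps '[{"hand": 0.1,"travel": [0,0.01,0],"rotation": [0,0.29,0]},{"hand": 0.1,"travel": [0,0.01,0],"rotation": [0,0.29,0]},{"hand": 0.1,"travel": [0,0.01,0],"rotation": [0,0.29,0]},{"hand": 0.1,"travel": [0,0.01,0],"rotation": [0,0.29,0]},{"hand": 0.1,"travel": [0,0.01,0],"rotation": [0,0.2,0]}]'

```text
time: 19.48
eef_pos: [0.5428, 0.2609, 0.0976]
tcp_rot: [0.415, -0.576, 0.576, -0.405]
contact_force: [-7.1, -1.7, 13.0]
opening: 0.268
```

Run:
```python
from h import *
s=ctrl.get_state();print(s['wrist_torque'],s['contact_force'])
plan([(.542,.2593,.097,-47)],hand=0.1,maxs=.03)
p,d=ctrl.read_camera("side")
cv2.imwrite("pics/s11.png",cv2.resize(p[140:210,215:300],None,fx=8,fy=8,interpolation=cv2.INTER_CUBIC))
```

```text
[-0.35980501  1.12091755  0.26447615] [-7.12573937 -1.6686486  13.02230091]
at [0.5428 0.2609 0.0976] jaw -19.12 t 19.475 q [ 16.  18. 106.  -0.  56.  36.]
4
[{"hand": 0.1, "travel": [0.001, 0.001, -0.0], "rotation": [0.014, 0.232, 0.026]}, {"hand": 0.1, "travel": [0.001, 0.001, -0.0], "rotation": [0.0, 0.232, 0.0]}, {"hand": 0.1, "travel": [0.001, 0.001, 0.0], "rotation": [0.0, 0.232, 0.0]}, {"hand": 0.1, "travel": [0.001, 0.001, 0.0], "rotation": [0.0, 0.232, 0.0]}]
```

View pics/s11.png

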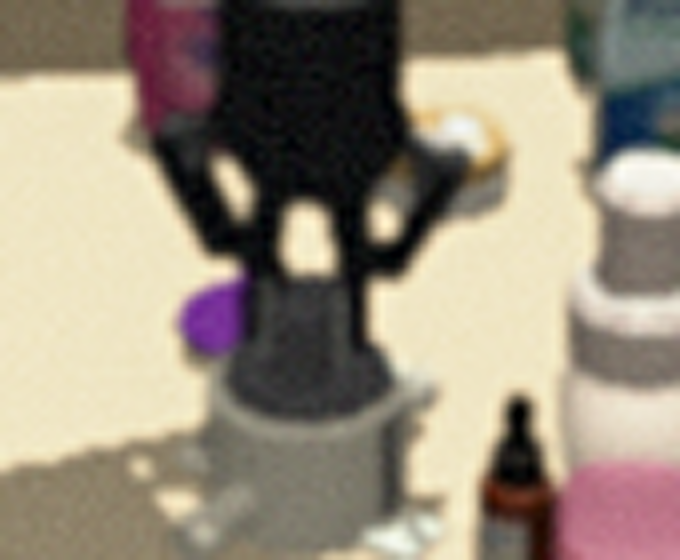

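The flange is on the lip and the knob turns with the jaws, its narrow end now facing the camera at (305,310). Continuing to the stop.

Call:
arm_command --steps '[{"hand": 0.1,"travel": [0,0.01,0],"rotation": [0,0.25,0]},{"hand": 0.1,"travel": [0,0.01,0],"rotation": [0,0.25,0]},{"hand": 0.1,"travel": [0,0.01,0],"rotation": [0,0.25,0]},{"hand": 0.1,"travel": [0,0.01,0],"rotation": [0,0.2,0]}]'

```text
time: 20.02
eef_pos: [0.5433, 0.2606, 0.0977]
tcp_rot: [0.26, -0.657, 0.664, -0.246]
contact_force: [-6.8, -3.0, 13.3]
opening: 0.265
```

Run:
```python
from h import *
s=ctrl.get_state();print(s['wrist_torque'],s['contact_force'])
plan([(.542,.2593,.097,-47)],hand=0.1,maxs=.03)
```

```text
[-0.26875653  1.3404491   1.54421413] [-6.8452529  -2.97309262 13.26265005]
at [0.5433 0.2606 0.0977] jaw -48.11 t 20.025 q [ 16.  18. 106.  -1.  57.  65.]
1
[{"hand": 0.1, "travel": [0.006, 0.002, 0.0], "rotation": [-0.003, -0.037, 0.041]}]
```

The torque about the vertical jumped to 1.5 N·m after 93° of turn, so the stop is reached. Letting go.

Call:
arm_command --steps '[{"hand": 0.1,"travel": [0,0,0],"rotation": [0,0,0]},{"hand": 0.3,"travel": [0,0,0],"rotation": [0,0,0]},{"hand": 0.5,"travel": [0,0,0],"rotation": [0,0,0]},{"hand": 0.5,"travel": [0,0,0],"rotation": [0,0,0]},{"hand": 0.5,"travel": [0,0,0],"rotation": [0,0,0]},{"hand": 0.5,"travel": [0,-0.05,0],"rotation": [0,0,0]},{"hand": 0.5,"travel": [0,-0.1,0],"rotation": [0,0,0]},{"hand": 0.5,"travel": [0,-0.15,0],"rotation": [0,0,0]},{"hand": 0.5,"travel": [0,-0.15,0],"rotation": [0,0,0]},{"hand": 0.5,"travel": [0,-0.15,0],"rotation": [0,0,0]},{"hand": 0.5,"travel": [0,0,0],"rotation": [0,0,0]}]'

```text
time: 21.4
eef_pos: [0.5469, 0.2638, 0.2887]
tcp_rot: [0.257, -0.657, 0.664, -0.249]
contact_force: [0.7, -0.3, -0.0]
opening: 0.502
```

Run:
```python
from h import *
p,d=ctrl.read_camera("side")
cv2.imwrite("pics/s12.png",cv2.resize(p[140:230,215:310],None,fx=6,fy=6,interpolation=cv2.INTER_CUBIC))
plan([(.48,.0,.33,-48)],hand=0.5,maxs=.05)
```

```text
at [0.5458 0.2635 0.2858] jaw -48.11 t 21.45 q [16.  7. 98. -1. 76. 65.]
6
[{"hand": 0.5, "travel": [0.125, -0.022, 0.085], "rotation": [-0.005, -0.001, 0.036]}, {"hand": 0.5, "travel": [0.125, -0.025, 0.085], "rotation": [0.0, -0.001, 0.0]}, {"hand": 0.5, "travel": [0.125, -0.025, 0.084], "rotation": [0.0, -0.001, 0.0]}, {"hand": 0.5, "travel": [0.125, -0.025, 0.084], "rotation": [0.0, -0.001, 0.0]}, {"hand": 0.5, "travel": [0.125, -0.025, 0.084], "rotation": [0.0, -0.001, 0.0]}, {"hand": 0.5, "travel": [0.125, -0.025, 0.084], "rotation": [0.0, -0.001, 0.0]}]
```

View pics/s12.png

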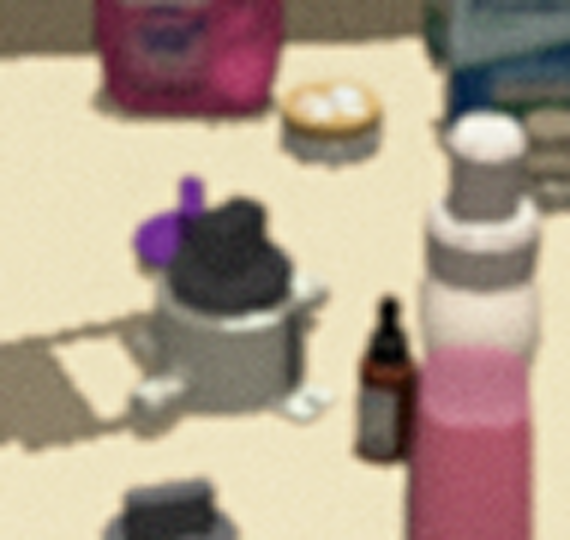

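Call:
arm_command --steps '[{"hand": 0.5,"travel": [0.12,-0.02,0.09],"rotation": [0,0,0.03]},{"hand": 0.5,"travel": [0.12,-0.02,0.09],"rotation": [0,0,0]},{"hand": 0.5,"travel": [0.12,-0.02,0.09],"rotation": [0,0,0]},{"hand": 0.5,"travel": [0.12,-0.02,0.09],"rotation": [0,0,0]},{"hand": 0.5,"travel": [0.11,0,0.1],"rotation": [0,0,0]},{"hand": 0.5,"travel": [0.09,0,0.1],"rotation": [0,0,0]},{"hand": 0.5,"travel": [0,0,0],"rotation": [0,0,0]}]'

```text
time: 22.32
eef_pos: [0.4999, -0.0046, 0.3016]
tcp_rot: [-0.26, 0.661, -0.659, 0.247]
contact_force: [0.2, 0.5, 1.0]
opening: 0.5
```

Run:
```python
from h import *
from scipy.optimize import minimize
print(ctrl.get_state()['eef_pos'])
q2,d2=ctrl.read_camera("top"); W2=cloud("top",d2); p,d=ctrl.read_camera("side"); W=cloud("side",d)
cv2.imwrite("pics/t13.png",cv2.resize(q2[170:270,170:310],None,fx=5,fy=5,interpolation=cv2.INTER_CUBIC))
cv2.imwrite("pics/s13.png",p)
for n,w in(("top",W2),("side",W)):
    r=np.hypot(w[...,0]-.5425,w[...,1]-.2595)
    k=w[(r<.035)&(w[...,2]>.1)&(w[...,2]<.125)]; fl=w[(r<.036)&(w[...,2]>.06)&(w[...,2]<.09)]
    rect=cv2.minAreaRect((k[:,:2]*1000).astype(np.float32)); u,s,v=np.linalg.svd(k[:,:2]-k[:,:2].mean(0)); 
    print(n,len(k),"knob z",np.percentile(k[:,2],[25,50,75,90]).round(4),"ctr",np.round(rect[0],1),np.round(rect[1],1),round(rect[2],1),"pca",np.degrees(np.arctan2(v[0,1],v[0,0])).round(1),"flange z",np.percentile(fl[:,2],[25,50,75]).round(4))
    A=np.c_[fl[:,:2]-[.5425,.2595],np.ones(len(fl))]; m=np.abs(fl[:,2]-np.median(fl[:,2]))<.004
    print("flange plane",np.linalg.lstsq(A[m],fl[m,2],rcond=None)[0].round(4))
    c=w[(np.hypot(w[...,0]-.495,w[...,1]-.092)<.05)&(w[...,2]>.036)&(w[...,2]<.06)]; print("cap bar",len(c),c.mean(0).round(4) if len(c) else '')
```

```text
[ 0.49993821 -0.00460267  0.30161898]
top 80 knob z [0.1068 0.1083 0.1105 0.112 ] ctr [542.5 259.1] [39.6 24.6] 46.2 pca -137.7 flange z [0.0725 0.0748 0.0771]
flange plane [ 0.0032 -0.0066  0.0748]
cap bar 54 [0.4957 0.0928 0.0452]
side 57 knob z [0.1042 0.1067 0.1085 0.1102] ctr [540.8 255.9] [40.7 29.1] 58.7 pca -148.0 flange z [0.0718 0.0743 0.0781]
flange plane [-0.0069  0.0058  0.074 ]
cap bar 75 [0.4912 0.0872 0.0426]
```

View pics/t13.png

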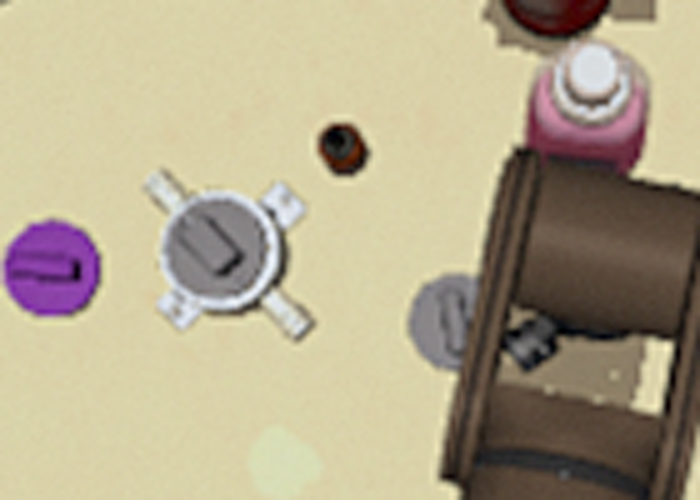

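View pics/s13.png

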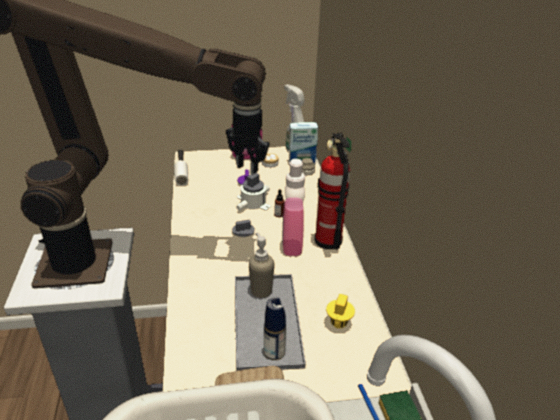

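The top view shows the knob along the hose stubs, which is the locking direction. Its top is 108 mm up, so its centre is 66 mm up as expected when locked. The cap is upright, the bottles are in place and the arm is free. Handing in.

Run:
```python
from plant import ctrl
print(ctrl.sign_off())
```

```text
the job is handed in; nothing more can be done
None
```

I handed the job in at about 22 s of the 67 s allowed, with the dust cap off and the cartridge locked in the housing. The hand-in gave no verdict.

- **Cap:** I set it down upright on the bare worktop at about (0.495, 0.092), roughly 0.17 m from the housing's axis. In the last pictures its bar is about 45 mm high, so it stands flat.
- **Cartridge:** It went down until the flange sat on the lip. I turned it clockwise by about 93°, where the torque rose to 1.5 N·m at the stop, then let go.
- **Lock check:** From the top camera the knob lies at 46°, against 45.4° for the housing's y axis. Its centre is about 66 mm up and within about 1 mm of the axis, which fits the locked height.
- **Bystanders:** The bottles and the spray can look unmoved in the last pictures, though I did not measure them again.

**Disagreement:** The side camera put the knob's angle at about 32° (from 57 points on a partly hidden view) and its position 2–4 mm off. I trusted the top camera, whose outline matched the knob's real size. I had no direct reading of the spring plate, so its position is judged only from the cartridge's height.

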